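# Test the part-sensing pin at the fixture's cut corner

## Task

One sensing pin of the weld fixture needs a function test: with the fingertips, lightly press the spring pin next to the plate's cut-off corner part of the way down, well short of its stop, and hold it there for at least a second. Then withdraw so that it springs back up. Grasp nothing, touch none of the other three pins, and leave the fixture, the coupon on it and everything else where they are.

Things in the scene. Friction and masses are not known exactly. Their poses are not given: they have to be found in the camera images.
- fixture: dark steel weld fixture plate, 200 x 150 x 20 mm, about 4 kg, lying loose at any yaw. Three corners are square; the fourth (+x, +y) is cut off at 45 degrees, 50 mm along each side. Origin: centre of the full rectangle, on its underside; x along the 200 mm side, z up. Four like spring pins stand near its corners; dowels (8 mm diameter, 12 mm tall) and low screw heads are between them
- pin_cut_top (a point): centre of the top face of the pin next to the cut-off corner, at x +55, y +30 mm of the fixture. Plain steel, flat round head of 20 mm diameter, its top 48 mm above the worktop and 28 mm above the plate when up, in a round steel bush (27 mm diameter, 34 mm at its foot, 12 mm tall)
- pin_cut (a joint): how far that pin is pressed down, m: 0 up, 0.012 on its stop. Spring: about 1.6 N to start, rising 0.45 N per mm to about 7 N at the stop; it springs back up
- pin_a_top (a point): centre of the head's top face of another, identical pin, at x -75, y +50 mm of the fixture, at a square corner; to be left alone
- pin_a (a joint): how far that other pin is pressed down, m: 0 up, 0.012 on its stop; must stay up
- pin_b_top (a point): centre of the head's top face of another, identical pin, at x -75, y -50 mm of the fixture, at a square corner; to be left alone
- pin_b (a joint): how far that other pin is pressed down, m: 0 up, 0.012 on its stop; must stay up
- pin_c_top (a point): centre of the head's top face of another, identical pin, at x +75, y -50 mm of the fixture, at a square corner; to be left alone
- pin_c (a joint): how far that other pin is pressed down, m: 0 up, 0.012 on its stop; must stay up
- coupon: small dark steel weld coupon, 30 x 80 x 10 mm (3 mm more at its bead), lying on the middle of the fixture plate between the dowels; origin at the centre of its underside, y along its length; to be left alone
- mig_nozzle: copper-coloured welding nozzle, 23 mm diameter, 56 mm tall, standing on the worktop; origin at the centre of its underside
- dip_tin: open round tin, 65 mm diameter, 44 mm tall; origin at the centre of its underside
- weld_magnet: orange hexagonal welding magnet on edge, 34 x 93 x 78 mm; origin at the centre of its underside
- anti_spatter: spray can with a red cap, 65 mm diameter, 219 mm tall, left of and behind the fixture; origin at the centre of its underside
- weld_sample_b: welded steel pressing, 49 x 162 x 66 mm; origin at the centre of its underside

How it is judged:
By the outcome, as a careful person would: the job done as asked, in the order asked, and still so for the second after the job is handed in, with the robot touching nothing.
It also fails if it takes over 34 s, if anything falls off the work surface, if the arm or the gripper's body presses on something with over 40 N, if the wrist force passes 120 N, or if a joint passes its speed limit or range.

## Robot

A 7-joint arm with a two-finger parallel gripper is mounted at the origin on the work surface; the furniture and walls round the work are solid. World frame = base frame: x ahead of the robot, y to its left, z up, the work surface at z = 0. Lengths are in m, angles in degrees, forces in N, time in s.
With the tool pointing down it reaches from about 0.4 to 0.85 m from the base axis. Payload 4.5 kg.
Tool frame: the origin (TCP) lies between the finger pads, 19 mm behind the fingertips; this is the grasp point; z points along the fingers, y is the line along which they close (so a half turn about z gives the same grasp; the last joint's range is limited). The gripper opens to 85 mm and grips with 20 to 120 N. Pads are 22 mm wide; open, the fingers measure 114 mm over their backs; the gripper's body (76 mm by 85 mm) begins 54 mm behind the grasp point. The pads swing forward as they close: fully open they stand 13 mm farther back than shut.
Start: joints at [78.656, 39.483, -11.15, 89.685, 9.013, 51.709, -12.324], TCP at [0.144, -0.608, 0.25] pointing down, gripper open.
Joint ranges: [-172.22, 172.22], [-26.19, 119.32], [-84.43, 86.54], [7.71, 146.69], [-57.33, 237.33], [2.42, 119.75], [-152.13, 152.13]. Speed limits (degrees/s): [147.25, 147.25, 180, 180, 180, 180, 180].

## Interface

Orientations are given as a 3x3 rotation matrix whose columns are the frame's x, y, z axes.
In Python, from cell import robot gives the robot as it stands.
- The arm moves only by the tool step_arm, never from a script. Its argument "steps" is a list of rows, each a list of 3 entries, a list of its own where there are three numbers: the opening, from 0 (shut) to 1 (fully open), then the shift along the tool's x, y, z in mm, then the turn, a rotation vector about the tool's x, y, z in rad. In form: [[grip, [dx, dy, dz], [wx, wy, wz]], ...]. A call has 1 to 8 rows; each row shifts and turns the commanded pose from where the row before left it, along the tool's axes as they then stand; what a row does not reach is not made up. A row lasts 1/10 s, in which the tool goes at most 50 mm and 8.59 degrees, less where a joint would pass 70% of its speed; a pose out of reach is approached as far as the arm can. A call is refused whole if a number of a shift passes 50 or a number of a turn 0.15, either way. A call with a gripper value outside its range is refused whole. The fingers move at their own pace and stop on an object; "squeeze" is the grip in N (left out, the last holds). Time passes only in rows, so rows that do not move let the fingers close. It gives the time, the measured TCP pose, the force, the opening and the grip force at its end, in the units of the state.
- robot.state(): the state, without advancing time (a new reading comes with each control period).
- robot.snapshot(name): name is "side" or "top" or "wrist"; returns a dict with "color" (420x560x3 uint8, red, green, blue), "camera_matrix" (3x3 intrinsics, pixels), "eye" and "attitude" of the camera in the world. Camera axes: x right, y up, looking along -z (the intrinsics and any distortion apply to the point x, -y, -z); pixel columns grow to the right and rows downward; lengths in m; the calibration is good to about 2 mm. A picture is of the moment at which its call begins. There is no depth.
- robot.job_done(): hands the job in; it is judged then, once.
The state is a dict: "t": time; "joint_pos": joint angles; "joint_vel": joint speeds; "tau": joint torques, N m; "position": TCP position; "eef_rot": TCP orientation; "wrist_force": force on the tool from outside, world axes, zero at the start; "wrist_torque": the same for the moment, N m; "opening": finger opening in m; "gripper_force": force on a finger pad.
Only numpy, scipy, OpenCV 4.12 (cv2) and the standard library are available. Lean on these libraries where they do the work, as an engineer would, in place of code of your own. Each camera call takes 0.05 s, during which the arm holds its last target. There are 200 camera calls.

## Working session

There is one attempt and no reset: what is moved stays moved. The work goes in short steps, Python scripts to look and compute and a tool call to move; the robot and the scene stay as the last step left them, time stands still between calls to the robot, and variables do not carry over. Pictures are saved under pics/ and viewed, at most 10 in all, crops included, and the job is handed in when it is done.

Besides the shell and the picture viewer there is one more tool, called after "Request:" in YAML: its name, and indented under it one key for each argument. step_arm: Moves the arm, as the interface text tells. Its arguments: {"type":"object","properties":{"steps":{"type":"array"},"squeeze":{"type":"number"}},"required":["steps"]}

```bash
mkdir -p pics
cat > h.py <<'E'
import numpy as np, cv2
from cell import robot
def snap(n,f):
    s=robot.snapshot(n); cv2.imwrite(f'pics/{f}.png',s['color'][:,:,::-1]); np.savez(f'pics/{f}.npz',K=s['camera_matrix'],eye=s['eye'],R=s['attitude'],**{k:v for k,v in s.items() if k not in('color','camera_matrix','eye','attitude') and v is not None}); return s
def ray(d,u,v):
    r=np.linalg.inv(d['K'])@[u,v,1]; return np.array(d['eye']),np.array(d['R'])@[r[0],-r[1],-r[2]]
def plane(d,u,v,z):
    e,r=ray(d,u,v); return e+r*(z-e[2])/r[2]
def proj(d,p):
    c=np.array(d['R']).T@(np.array(p)-d['eye']); q=d['K']@[c[0],-c[1],-c[2]]; return q[:2]/q[2]
E
python3 - <<'E'
from h import *
for n in('top','side'):
    s=snap(n,n+'1'); print(n,list(s.keys()),s['eye'],s['camera_matrix'].tolist() if hasattr(s['camera_matrix'],'tolist') else s['camera_matrix'])
a=[cv2.imread(f'pics/{n}1.png') for n in('top','side')]
print(robot.state())
E
```

```text
top ['color', 'camera_matrix', 'eye', 'attitude'] [0.30367378 0.2674472  0.9143393 ] [[379.6822619546095, 0.0, 268.9325774436876], [0.0, 379.6822619546095, 207.11276578501028], [0.0, 0.0, 1.0]]
side ['color', 'camera_matrix', 'eye', 'attitude'] [0.05518509 1.25316526 0.75684512] [[443.17974549941914, 0.0, 280.2378077382624], [0.0, 443.17974549941914, 210.91411012669454], [0.0, 0.0, 1.0]]
{'t': 0.1, 'joint_pos': array([ 78.65701398,  39.52962722, -11.14567253,  89.73879846,
         9.01231538,  51.71047155, -12.32376748]), 'joint_vel': array([ 0.1071379 , -0.15609287, -0.10470671, -0.16227331, -0.12727402,
        0.00140856,  0.04375219]), 'tau': array([-3.36887701e-03, -5.40598011e+01, -1.27123408e+00, -1.58986008e+01,
        9.43677529e-03,  4.38269504e-03, -2.69435401e-05]), 'position': array([ 0.14339955, -0.60775353,  0.24925137]), 'eef_rot': array([[ 9.73240319e-01,  2.29789102e-01, -4.99530819e-04],
       [ 2.29789617e-01, -9.73238980e-01,  1.61859195e-03],
       [-1.14228075e-04, -1.69006594e-03, -9.99998565e-01]]), 'wrist_force': array([-0.2102743 , -0.56349015,  0.61867958]), 'wrist_torque': array([ 0.02409897, -0.01919011, -0.02941403]), 'gripper_force': 0.0, 'opening': 0.0854024710424744}
```

View pics/top1.png

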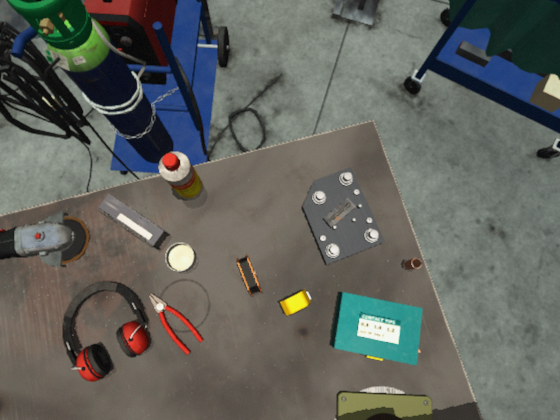

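View pics/side1.png

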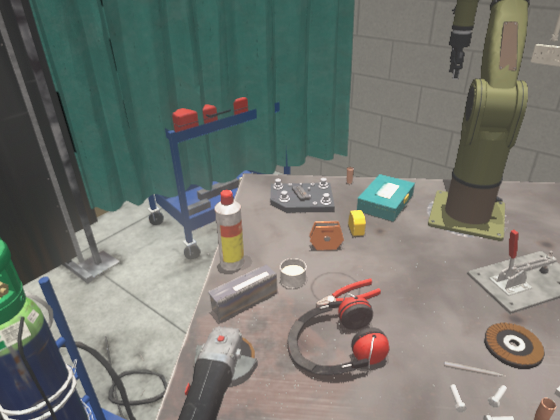

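The top view shows the fixture near (342,217), with its cut-off corner at upper left (~(310,190)) and the nearby pin at about (320,197). The other pins are at about (347,179), (371,236) and (333,251). In the side view the fixture is at (302,193). I'll measure next.

Run:
```python
from h import *
t=dict(np.load('pics/top1.npz'));s=dict(np.load('pics/side1.npz'))
for n in('top','side'):
    im=cv2.imread(f'pics/{n}1.png')
    g=cv2.cvtColor(im,6); x0,y0,w,h=(295,160,95,110) if n=='top' else (262,165,80,55)
    c=cv2.resize(im[y0:y0+h,x0:x0+w],None,fx=5,fy=5,interpolation=cv2.INTER_CUBIC)
    cv2.imwrite(f'pics/{n}c.png',c)
    m=(g[y0:y0+h,x0:x0+w]>170).astype('uint8')
    k,_,st,ce=cv2.connectedComponentsWithStats(m)
    for i in range(1,k):
        if st[i,4]>8: print(n,st[i,4],(ce[i]+[x0,y0]).round(1), plane(t if n=='top' else s,*(ce[i]+[x0,y0]),.048).round(4))
a=cv2.imread('pics/topc.png');b=cv2.imread('pics/sidec.png')
W=np.zeros((550,475+310,3),'uint8');W[:,:475]=a;b=cv2.resize(b,(310,213));W[:213,475:]=b;cv2.imwrite('pics/cc.png',a)
```

```text
top 76 [347.  177.2] [0.585  0.0887 0.048 ]
top 95 [319.2 196.5] [0.5342 0.1542 0.048 ]
top 18 [356.1 191.7] [0.5501 0.0672 0.048 ]
top 21 [369. 220.] [0.4833 0.0376 0.048 ]
top 95 [372.4 235.1] [0.4482 0.0302 0.048 ]
top 24 [322.7 237.9] [0.4363 0.1447 0.048 ]
top 104 [333.3 250.1] [0.4093 0.1201 0.048 ]
side 9 [275.9 173.3] [0.6135 0.0497 0.048 ]
side 18 [277.5 179.7] [0.5905 0.0881 0.048 ]
side 23 [323.1 178.6] [0.4536 0.0259 0.048 ]
side 32 [322.9 185.1] [0.4398 0.0674 0.048 ]
side 12 [274.6 185.6] [0.5833 0.1275 0.048 ]
side 17 [279.8 186.2] [0.5659 0.1251 0.048 ]
side 19 [283.8 191.9] [0.5399 0.1533 0.048 ]
side 59 [325.2 198.8] [0.4059 0.1444 0.048 ]
side 40 [284.1 198.5] [0.5231 0.1896 0.048 ]
side 11 [314.5 202.4] [0.4293 0.1761 0.048 ]
```

View pics/topc.png

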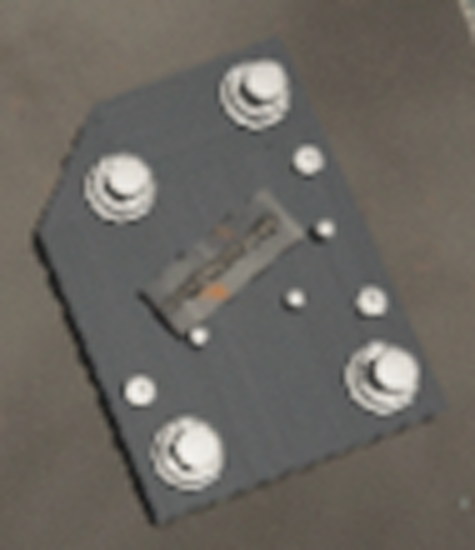

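View pics/sidec.png

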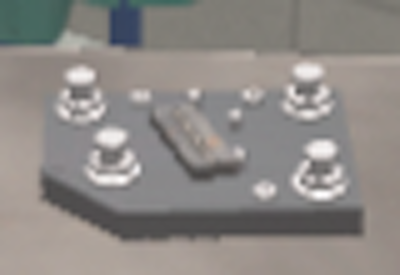

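The top crop shows the pin heads at crop px: cut pin (127,180), c (263,81), b (396,372), a (194,448). In the side crop the heads are cut (113,135), c (80,75), b (309,71), a (322,149). I'll triangulate them from the two views.

Run:
```python
from h import *
t=dict(np.load('pics/top1.npz'));s=dict(np.load('pics/side1.npz'))
T=dict(cut=(127,180),c=(263,81),b=(396,372),a=(194,448)); S=dict(cut=(113,135),c=(80,75),b=(309,71),a=(322,149))
F=dict(cut=(55,30),c=(75,-50),b=(-75,-50),a=(-75,50))
A=[];B=[]
for k in T:
    p=np.array(T[k])/5+[295,160]-.4; q=np.array(S[k])/5+[262,165]-.4
    e1,r1=ray(t,*p);e2,r2=ray(s,*q)
    l=np.linalg.lstsq(np.c_[r1,-r2],e2-e1,rcond=None)[0]
    P1=e1+l[0]*r1;P2=e2+l[1]*r2
    print(k,((P1+P2)/2).round(4),'gap',np.linalg.norm(P1-P2).round(4),'top plane',plane(t,*p,.048).round(4))
    A.append(F[k]);B.append(plane(t,*p,.048)[:2]*1000)
A=np.array(A,float);B=np.array(B)
a=A-A.mean(0);b=B-B.mean(0);U,_,V=np.linalg.svd(a.T@b);R=(V.T@U.T);tt=B.mean(0)-R@A.mean(0)
print('yaw',np.degrees(np.arctan2(R[1,0],R[0,0])),'o',tt,'res',(B-(A@R.T+tt)).round(1).tolist(),'cut',R@[55,30]+tt)
st=robot.state();print(st['position'],st['eef_rot'][:,0],np.array(st['joint_pos']).round(1))
```

```text
cut [0.5374 0.1529 0.0491] gap 0.0023 top plane [0.5366 0.1525 0.048 ]
c [0.5891 0.0886 0.0486] gap 0.0014 top plane [0.5886 0.0883 0.048 ]
b [0.4515 0.027  0.048 ] gap 0.0012 top plane [0.4509 0.0269 0.048 ]
a [0.4115 0.12   0.0488] gap 0.0003 top plane [0.4114 0.1198 0.048 ]
yaw 23.785187463904776 o [499.41898882 103.46633177] res [[-1.1, -0.6], [0.4, 0.3], [-0.1, -0.6], [0.8, 0.9]] cut [537.64824467 153.10023145]
[ 0.14339955 -0.60775353  0.24925137] [ 9.73240319e-01  2.29789617e-01 -1.14228075e-04] [ 78.7  39.5 -11.1  89.7   9.   51.7 -12.3]
```

Request:
step_arm:
  steps:
    - [0, [45, -2, 0], [0, 0, -0.072]]
    - [0, [45, -2, 0], [0, 0, -0.072]]
    - [0, [45, -2, 0], [0, 0, -0.072]]
    - [0, [45, -2, 0], [0, 0, -0.072]]
    - [0, [45, -2, 0], [0, 0, -0.072]]
    - [0, [45, -2, 0], [0, 0, -0.072]]
    - [0, [45, -2, 0], [0, 0, -0.072]]
    - [0, [45, -2, 0], [0, 0, -0.072]]
  squeeze: 20

```text
t: 0.9
position: [0.4518, -0.4279, 0.2495]
eef_rot: [[0.689, 0.725, -0.0], [0.725, -0.689, 0.0], [-0.0, -0.0, -1.0]]
wrist_force: [-0.1, -0.6, 0.0]
opening: 0.0003
gripper_force: 0.0
```

Request:
step_arm:
  steps:
    - [0, [45, -5, 0], [0, 0, -0.075]]
    - [0, [45, -5, 0], [0, 0, -0.075]]
    - [0, [45, -5, 0], [0, 0, -0.075]]
    - [0, [45, -5, 0], [0, 0, -0.075]]
    - [0, [45, -5, 0], [0, 0, -0.075]]
    - [0, [45, -5, 0], [0, 0, -0.075]]
    - [0, [45, -5, 0], [0, 0, -0.075]]
    - [0, [45, -5, 0], [0, 0, -0.075]]

```text
t: 1.7
position: [0.5865, -0.0972, 0.2496]
eef_rot: [[0.159, 0.987, -0.0], [0.987, -0.159, 0.0], [-0.0, -0.0, -1.0]]
wrist_force: [1.0, -0.2, 0.7]
opening: -0.0001
gripper_force: 0.0
```

Run:
```python
from h import *
st=robot.state();d=np.array([.5375,.153,.0])-st['position'];print(st['position'],st['joint_pos'].round(1),np.array(st['eef_rot']).T@d*1000)
```

```text
[ 0.58652275 -0.0972471   0.2495939 ] [ 20.   38.7 -26.4  94.7  20.8  51.5 -23.6] [239.23963192 -88.2095056  249.61457509]
```

Request:
step_arm:
  steps:
    - [0, [40, -15, 16], [0, 0, 0]]
    - [0, [40, -15, 16], [0, 0, 0]]
    - [0, [40, -15, 16], [0, 0, 0]]
    - [0, [40, -15, 16], [0, 0, 0]]
    - [0, [40, -14, 16], [0, 0, 0]]
    - [0, [39, -14, 16], [0, 0, 0]]
    - [0, [0, 0, 0], [0, 0, 0]]
    - [0, [0, 0, 0], [0, 0, 0]]

```text
t: 2.5
position: [0.5374, 0.1522, 0.1533]
eef_rot: [[0.159, 0.987, -0.002], [0.987, -0.159, -0.0], [-0.001, -0.001, -1.0]]
wrist_force: [0.3, -1.0, 0.4]
opening: -0.0001
gripper_force: 0.0
```

Run:
```python
from h import *
w=snap('wrist','w1');snap('side','s2')
st=robot.state();print(st['position'],st['wrist_force'],st['joint_pos'].round(1))
print(w['eye'],proj(w,[.5375,.153,.048]), proj(w,st['position']-[0,0,.019]))
```

```text
[0.53857025 0.14940161 0.15391328] [0.35979381 0.08594603 0.30615204] [ -8.5  43.2 -20.  106.   24.2  35.1 -53. ]Traceback (most recent call last):
  File "<stdin>", line 4, in <module>
  File "h.py", line 10, in proj
    c=np.array(d['R']).T@(np.array(p)-d['eye']); q=d['K']@[c[0],-c[1],-c[2]]; return q[:2]/q[2]
               ~^^^^^
KeyError: 'R'
```

View pics/w1.png

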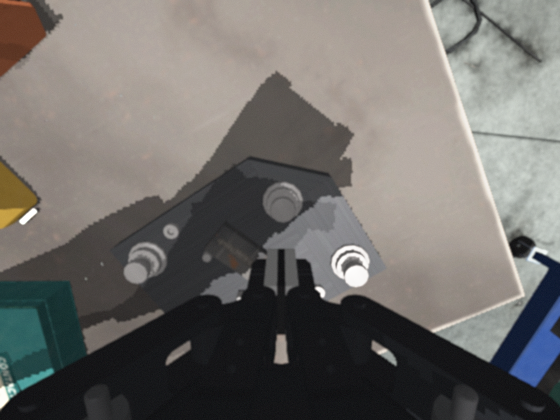

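The wrist view shows the cut-pin head at about (285,206), a at (137,271) and c at (355,273). The shut fingertips are at about (281,250).

Run:
```python
from h import *
w=dict(np.load('pics/w1.npz')); st=robot.state()
print(st['t'],st['position'],st['joint_vel'].round(2),w['eye'])
for q in((285,206),(137,271),(355,273)): print(plane(w,*q,.048).round(4))
for p in((.5375,.153,.0485),(.4114,.1198,.048),(.5886,.0883,.048),tuple(st['position']-[0,0,.019])): print(proj(w,p).round(1))
im=cv2.imread('pics/w1.png')[170:310,215:385]; cv2.imwrite('pics/wc.png',cv2.resize(im,None,fx=4,fy=4,interpolation=2))
```

```text
2.6 [0.53857025 0.14940161 0.15391328] [ 1.26 -0.39  0.33 -0.07 -0.05 -0.13 -0.13] [0.55020709 0.22438083 0.27775229]
[0.5419 0.1546 0.048 ]
[0.4144 0.119  0.048 ]
[0.5894 0.0891 0.048 ]
[279.6 209. ]
[133.2 270.6]
[354.1 274. ]
[282.  267.1]
```

View pics/wc.png

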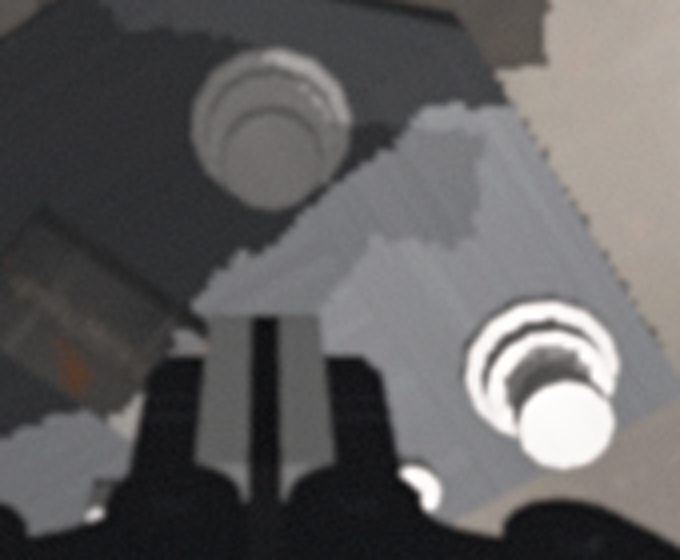

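Request:
step_arm:
  steps:
    - [0, [0, 0, 20], [0, 0, 0]]
    - [0, [0, 0, 20], [0, 0, 0]]
    - [0, [0, 0, 20], [0, 0, 0]]
    - [0, [0, 0, 14], [0, 0, 0]]
    - [0, [0, 0, 0], [0, 0, 0]]
    - [0, [0, 0, 0], [0, 0, 0]]
    - [0, [0, 0, 0], [0, 0, 0]]
    - [0, [0, 0, 0], [0, 0, 0]]

```text
t: 3.4
position: [0.5389, 0.1512, 0.0809]
eef_rot: [[0.163, 0.987, 0.002], [0.987, -0.163, 0.001], [0.001, 0.002, -1.0]]
wrist_force: [0.3, 0.1, 0.9]
opening: -0.0
gripper_force: 0.0
```

Run:
```python
from h import *
w=snap('wrist','w2');snap('side','s3')
for i in range(3):
    st=robot.state();print(st['t'],st['position'],st['wrist_force'])
    if i<2: robot.snapshot('side')
a=cv2.imread('pics/w2.png')[130:330,180:380];b=cv2.imread('pics/s3.png')[150:230,250:350]
cv2.imwrite('pics/z.png',np.hstack([cv2.resize(a,(400,400)),cv2.resize(b,(400,400))]) if 0 else np.hstack([cv2.resize(a,(400,400)),cv2.resize(b[:, 0:80],(400,400))]))
```

```text
3.5 [0.53861011 0.15119077 0.08064431] [-0.36972065  0.44452335  0.24222996]
3.55 [0.53849684 0.15116561 0.0805116 ] [ 0.22204023 -0.29366094  0.10298953]
3.6 [0.53842866 0.15119824 0.08038529] [-0.27374115 -0.15029622 -0.09934572]
```

View pics/z.png

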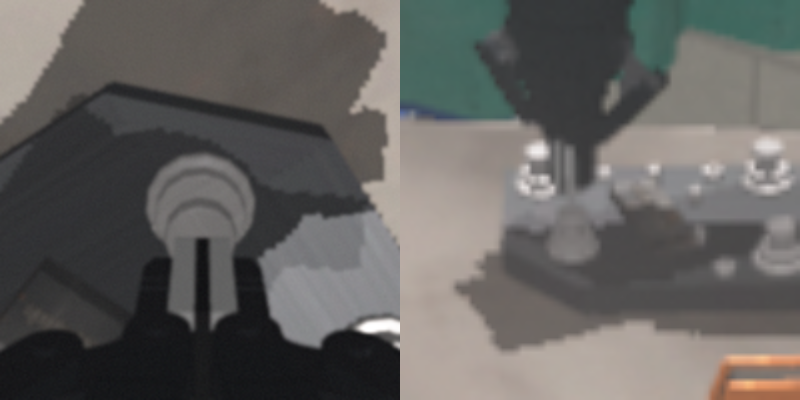

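The tips are centred over the pin in both views, with about 12 mm left to go. I'll descend gently while watching the force.

Request:
step_arm:
  steps:
    - [0, [2, 0, 3], [0, 0, 0]]
    - [0, [0, 0, 3], [0, 0, 0]]
    - [0, [0, 0, 2], [0, 0, 0]]
    - [0, [0, 0, 1], [0, 0, 0]]
    - [0, [0, 0, 0], [0, 0, 0]]
    - [0, [0, 0, 0], [0, 0, 0]]
    - [0, [0, 0, 0], [0, 0, 0]]

```text
t: 4.3
position: [0.5386, 0.153, 0.071]
eef_rot: [[0.162, 0.987, 0.0], [0.987, -0.162, -0.0], [0.0, 0.0, -1.0]]
wrist_force: [0.7, 0.0, -0.8]
opening: -0.0002
gripper_force: 0.0
```

Request:
step_arm:
  steps:
    - [0, [0, 0, 1], [0, 0, 0]]
    - [0, [0, 0, 1], [0, 0, 0]]
    - [0, [0, 0, 1], [0, 0, 0]]
    - [0, [0, 0, 0], [0, 0, 0]]
    - [0, [0, 0, 0], [0, 0, 0]]
    - [0, [0, 0, 0], [0, 0, 0]]

```text
t: 4.9
position: [0.5385, 0.1531, 0.068]
eef_rot: [[0.162, 0.987, 0.0], [0.987, -0.162, -0.0], [-0.0, 0.0, -1.0]]
wrist_force: [-0.6, 0.6, 0.1]
opening: -0.0001
gripper_force: 0.0
```

Request:
step_arm:
  steps:
    - [0, [0, 0, 1], [0, 0, 0]]
    - [0, [0, 0, 1], [0, 0, 0]]
    - [0, [0, 0, 0], [0, 0, 0]]
    - [0, [0, 0, 0], [0, 0, 0]]
    - [0, [0, 0, 0], [0, 0, 0]]

```text
t: 5.4
position: [0.5387, 0.1531, 0.0661]
eef_rot: [[0.162, 0.987, 0.0], [0.987, -0.162, -0.0], [0.0, 0.0, -1.0]]
wrist_force: [-0.5, 0.2, 1.4]
opening: -0.0004
gripper_force: 0.7
```

Request:
step_arm:
  steps:
    - [0, [0, 0, 1], [0, 0, 0]]
    - [0, [0, 0, 0], [0, 0, 0]]
    - [0, [0, 0, 0], [0, 0, 0]]
    - [0, [0, 0, 0], [0, 0, 0]]

```text
t: 5.8
position: [0.5386, 0.1531, 0.065]
eef_rot: [[0.162, 0.987, 0.0], [0.987, -0.162, -0.0], [0.0, 0.0, -1.0]]
wrist_force: [0.2, 0.0, 1.7]
opening: -0.0
gripper_force: 1.0
```

Request:
step_arm:
  steps:
    - [0, [0, 0, 1], [0, 0, 0]]
    - [0, [0, 0, 1], [0, 0, 0]]
    - [0, [0, 0, 1], [0, 0, 0]]
    - [0, [0, 0, 0.5], [0, 0, 0]]
    - [0, [0, 0, 0], [0, 0, 0]]
    - [0, [0, 0, 0], [0, 0, 0]]

```text
t: 6.4
position: [0.5386, 0.1531, 0.0615]
eef_rot: [[0.162, 0.987, 0.0], [0.987, -0.162, 0.0], [0.0, 0.0, -1.0]]
wrist_force: [-0.0, -0.4, 3.4]
opening: 0.0002
gripper_force: 1.7
```

Run:
```python
from h import *
F=[]
for i in range(12):
    robot.snapshot('side') if i else snap('side','s4'); st=robot.state();F.append(np.r_[st['wrist_force'],st['position'][2],st['gripper_force']])
print(st['t'],np.mean(F,0),np.std(F,0))
a=cv2.imread('pics/s4.png')[150:230,250:350];cv2.imwrite('pics/z4.png',cv2.resize(a,None,fx=5,fy=5,interpolation=2))
```

```text
7.0 [0.23009598 0.11657539 3.55448875 0.06152245 1.73918729] [4.19440322e-01 5.79369127e-01 3.56226048e-01 2.33263923e-05
 4.13665868e-03]
```

View pics/z4.png

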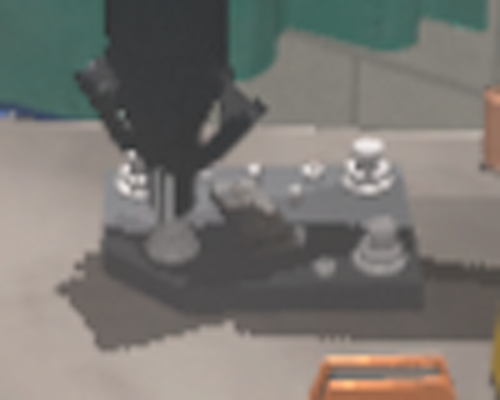

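The fingertips are on the pin at about (172,235). Force is 3.55 N, which is roughly 5 mm of travel. I'll hold here, then withdraw.

Request:
step_arm:
  steps:
    - [0, [0, 0, 0], [0, 0, 0]]
    - [0, [0, 0, 0], [0, 0, 0]]
    - [0, [0, 0, 0], [0, 0, 0]]
    - [0, [0, 0, 0], [0, 0, 0]]
    - [0, [0, 0, 0], [0, 0, 0]]
    - [0, [0, 0, 0], [0, 0, 0]]
    - [0, [0, 0, 0], [0, 0, 0]]
    - [0, [0, 0, 0], [0, 0, 0]]

```text
t: 7.8
position: [0.5386, 0.1531, 0.0615]
eef_rot: [[0.162, 0.987, 0.0], [0.987, -0.162, 0.0], [0.0, 0.0, -1.0]]
wrist_force: [0.9, -0.3, 3.8]
opening: -0.0002
gripper_force: 1.7
```

Request:
step_arm:
  steps:
    - [0, [0, 0, 0], [0, 0, 0]]
    - [0, [0, 0, 0], [0, 0, 0]]
    - [0, [0, 0, -2], [0, 0, 0]]
    - [0, [0, 0, -3], [0, 0, 0]]
    - [0, [0, 0, -4], [0, 0, 0]]
    - [0, [0, 0, -6], [0, 0, 0]]
    - [0, [0, 0, -15], [0, 0, 0]]
    - [0, [0, 0, -25], [0, 0, 0]]

```text
t: 8.6
position: [0.5369, 0.1524, 0.1159]
eef_rot: [[0.162, 0.987, -0.004], [0.987, -0.162, -0.002], [-0.002, -0.004, -1.0]]
wrist_force: [-0.5, 0.1, 0.0]
opening: -0.0006
gripper_force: 0.0
```

Request:
step_arm:
  steps:
    - [0, [0, 0, -25], [0, 0, 0]]
    - [0, [0, 0, -20], [0, 0, 0]]
    - [0, [0, 0, -10], [0, 0, 0]]
    - [0, [0, 0, 0], [0, 0, 0]]
    - [0, [0, 0, 0], [0, 0, 0]]
    - [0, [0, 0, 0], [0, 0, 0]]
    - [0, [0, 0, 0], [0, 0, 0]]
    - [0, [0, 0, 0], [0, 0, 0]]

```text
t: 9.4
position: [0.5382, 0.153, 0.1708]
eef_rot: [[0.162, 0.987, -0.001], [0.987, -0.162, -0.0], [-0.001, -0.001, -1.0]]
wrist_force: [0.8, 0.0, -0.8]
opening: -0.0
gripper_force: 0.0
```

Run:
```python
from h import *
snap('side','s5');st=robot.state();print(st['t'],st['position'],st['wrist_force'])
a=cv2.imread('pics/s5.png')[150:230,250:350];cv2.imwrite('pics/z5.png',cv2.resize(a,None,fx=5,fy=5,interpolation=2))
```

```text
9.45 [0.53823453 0.15300683 0.17091484] [-0.12487666  0.63321456  0.05402746]
```

View pics/z5.png

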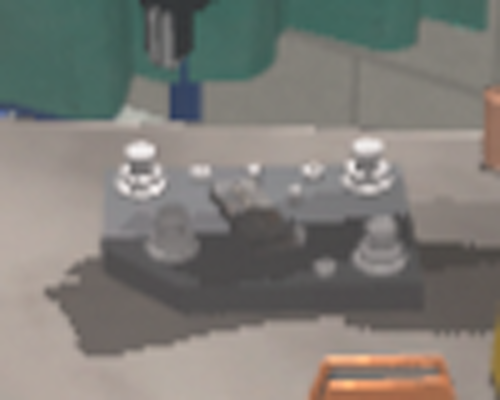

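The cut pin at (172,215) is back up, all four pins are standing, the fixture and coupon haven't moved, and the gripper is clear.

```bash
python3 -c "
from cell import robot
print(robot.job_done())"
```

```text
the job is handed in; nothing more can be done
None
```

I pressed the pin next to the cut-off corner about 5 mm down (roughly 3.6 N), held it for over a second, then withdrew; the last picture shows it back up with the fixture and the other pins in place, and the job is handed in.

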